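# Probe thermometer into the empty well of a vial warmer

### The job

Check the temperature of the vial warmer: lift the probe thermometer straight up out of its storage stand and lower it, stem down, into the one well of the warmer that has no vial in it, until its collar sits flat on the metal block. Do not drop it in: keep hold of it until the stem is well inside the well, then let go and leave it standing upright. Leave the two vials where they are in their wells.

Things in the scene. Friction and masses are not known exactly. Their poses are not given: they have to be found in the camera images.
- probe: Round upright probe thermometer, about 120 g: steel stem 8 mm across, steel collar 46 mm across and 6 mm thick, on it a white plastic head 30 mm across with a dark display on top. Origin on the axis at the collar's underside, z up: stem 55 mm below it, head 6 to 58 mm above. Starts with its collar on a fixed grey stand, 76 mm square and 70 mm tall, its stem in the stand's 24 mm hole.
- well (a point): Centre of the mouth of the empty well: a hole 30 mm wide, 65 mm deep in an aluminium block 66 mm square, top 90 mm above the table. The fixed white warmer (232 mm long) has three such blocks in a row, 68 mm apart; any one may be the empty one, the other two hold vials. Site axes: y along the row, x across it, z up. A low console (45 mm tall) lies on its +x side.
- vial_a: Amber glass vial 27 mm across and 80 mm tall with a white cap, loose in one of the other wells, 15 mm proud of the block. Origin at the centre of its underside, z up.
- vial_b: A second vial just like the first, in the remaining well. Origin at the centre of its underside, z up.

How it is judged:
By the outcome, as a careful person would: the job done as asked, in the order asked, and still so for the second after the job is handed in, with the robot touching nothing.
It also fails if it takes over 43 s, if anything falls off the work surface, if the arm or the gripper's body presses on something with over 40 N, if the wrist force passes 120 N, or if a joint passes its speed limit or range.

### The arm

A 6-joint arm with a two-finger parallel gripper is mounted at the origin on the work surface. World frame = base frame: x ahead of the robot, y to its left, z up, the work surface at z = 0. Lengths are in m, angles in rad, forces in N, time in s.
With the tool pointing down it reaches from about 0.375 to 0.9 m from the base axis. Payload 3.1 kg.
Tool frame: the origin (TCP) lies midway between the tips of the shut fingers; the grasp point (between the pads) lies robot.grip_depth behind it (robot.grip_depth is the distance from the TCP to the grasp point, in m); z points along the fingers, y is the line along which they close (so a half turn about z gives the same grasp; the last joint's range is limited). The gripper opens to 87 mm and grips with 3 to 60 N. Pads are 19 mm wide; open, the fingers measure 117 mm over their backs; the gripper's body (75 mm by 190 mm) begins 51 mm behind the grasp point.
Start: joints at [0.998, 0.527, 1.433, -0, 1.181, -0.178], TCP at [0.24, 0.577, 0.223] pointing down, gripper open.
Joint ranges: [-3.08, 3.08], [-0.75, 2.2], [0.22, 2.44], [-1.43, 4.57], [0, 2.65], [-2.85, 2.85]. Speed limits (rad/s): [2.79, 2.79, 3.14, 3.14, 3.14, 3.14].

### API

Orientations are given as a unit quaternion [x, y, z, w].
In Python, from rig import robot gives the robot as it stands.
- The arm moves only by the tool run_rows, called as name(argument=value, ...), one argument or row to a line, values as JSON. Schema: {"type":"object","properties":{"plan":{"type":"array","items":{"type":"number"},"minItems":4,"maxItems":80},"aperture":{"type":"number"},"clamp_n":{"type":"number"},"only":{"type":"string"},"quiet":{"type":"boolean"},"lines":{"type":"string"}},"required":["plan"],"additionalProperties":false}. plan is one flat list of numbers that holds 1 to 20 rows one after another, with no inner brackets; each row has 4 numbers: dx, dy, dz in m, then a turn about the tool's z in rad; each row shifts and turns the commanded pose from where the row before left it, along the tool's axes as they then stand; what a row does not reach is not made up. A row lasts 1/12 s, in which the tool goes at most 0.0417 m and 0.125 rad, less where a joint would pass 70% of its speed; a pose out of reach is approached as far as the arm can. aperture is the finger opening in m, set as the call begins (left out keeps the last). The fingers move at their own pace and stop on an object; clamp_n is the grip in N (left out, the last holds). Time passes only in rows, so rows that do not move let the fingers close. The tool returns the time, the measured TCP pose, the force, the opening and the grip force at its end. only (a regular expression) keeps the lines of the reply that match it, lines (a string "A,B") keeps lines A to B, and quiet returns only ok. Input that does not fit is refused with a message, and nothing moves.
- robot.get_obs(): the state, without advancing time (a new reading comes with each control period).
- robot.camera(name): name is "scene" or "side" or "wrist"; returns a dict with "img" (480x640x3 uint8, red, green, blue), "fx", "fy", "cx", "cy" (pixels), "k1" (the pictures are not rectified: a ray, as slopes to the right and down, at radius r is drawn at 1 + k1 r^2 times it, then the intrinsics apply), "xyz" and "attitude" of the camera in the world. Camera axes: x right, y down, z forward; pixel columns grow to the right and rows downward; lengths in m; the calibration is good to about 2 mm. A picture is of the moment at which its call begins. There is no depth.
- robot.hand_in(): hands the job in; it is judged then, once.
The state is a dict: "time": time; "q": joint angles; "joint_velocities": joint speeds; "joint_torque": joint torques, N m; "position": TCP position; "tool_rot": TCP orientation; "ft_force": force on the tool from outside, world axes, zero at the start; "moment": the same for the moment, N m; "grip_width": finger opening in m; "grip_force": force on a finger pad.
Only numpy, scipy, OpenCV 4.12 (cv2) and the standard library are available. Lean on these libraries where they do the work, as an engineer would, in place of code of your own. Each camera call takes 0.05 s, during which the arm holds its last target. There are 200 camera calls.

## Working session

There is one attempt and no reset: what is moved stays moved. The work goes in short steps, Python scripts to look and compute and a tool call to move; the robot and the scene stay as the last step left them, time stands still between calls to the robot, and variables do not carry over. Pictures are saved under pics/ and viewed, at most 10 in all, crops included, and the job is handed in when it is done.

```bash
ls; mkdir -p pics
```

Run:
```python
from rig import robot
import cv2,pickle
d={}
for n in("scene","side","wrist"):
    c=robot.camera(n);d[n]=c
    cv2.imwrite(f"pics/{n}0.png",c["img"][:,:,::-1]);print(n,{k:v for k,v in c.items() if k!="img"})
pickle.dump(d,open("c0.pkl","wb"))
print(robot.get_obs(),robot.grip_depth)
```

```text
pics
rig.py
scene {'fx': 487.63626329685985, 'fy': 487.63626329685985, 'cx': 320.17544482618814, 'cy': 237.2057424670515, 'k1': -0.021847534111938245, 'xyz': array([0.86448789, 0.5811579 , 0.50462964]), 'attitude': array([ 0.23865315,  0.84369966, -0.46344767, -0.1281866 ])}
side {'fx': 498.613267747062, 'fy': 498.613267747062, 'cx': 326.37939372661543, 'cy': 235.22523448223217, 'k1': -0.10454624701259572, 'xyz': array([ 0.50018713, -0.62601133,  0.7846163 ]), 'attitude': array([ 0.93024279, -0.03130503,  0.00720628, -0.36553579])}
wrist {'fx': 398.258341565488, 'fy': 398.258341565488, 'cx': 319.6407693886906, 'cy': 236.58577158888644, 'k1': -0.07884435627637607, 'xyz': array([0.16541968, 0.60876728, 0.38449172]), 'attitude': array([0.82277672, 0.54845708, 0.08233227, 0.12431687])}
{'time': 0.15, 'q': array([ 9.97465577e-01,  5.28274609e-01,  1.43363466e+00, -1.82573728e-05,
        1.18139647e+00, -1.78508672e-01]), 'joint_velocities': array([-0.00192169, -0.00306024, -0.00595971,  0.00132505,  0.00119537,
        0.00121899]), 'joint_torque': array([-3.17612275e-04, -4.40430951e+01, -1.76841187e+01,  6.32568542e-02,
        5.52063051e-02, -7.49173250e-05]), 'position': array([0.24006692, 0.57643004, 0.22177444]), 'tool_rot': array([ 1.96127836e-01,  9.80577961e-01, -7.99830409e-04, -3.06608308e-04]), 'ft_force': array([ 0.48948984, -0.28494255, -0.24685261]), 'moment': array([-0.02922405, -0.01527177, -0.00185276]), 'grip_force': 0.0, 'grip_width': 0.08691246442955253} 0.0187
```

View pics/scene0.png

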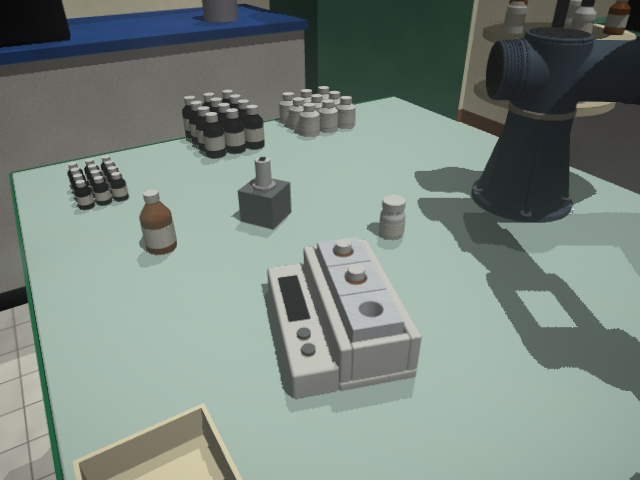

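View pics/side0.png

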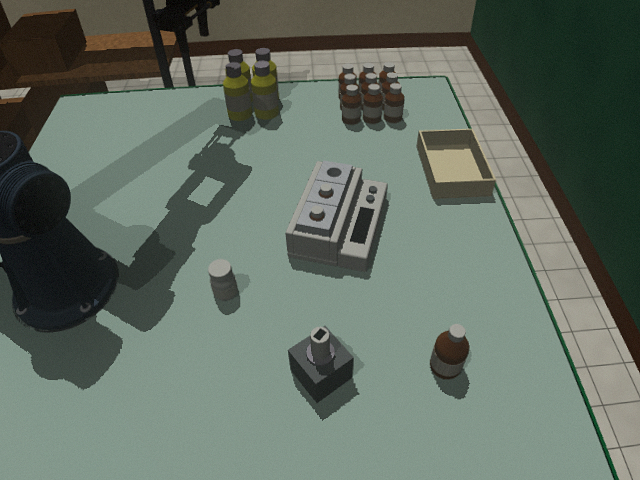

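The scene view shows the probe head top at about (262,160) and the empty well at about (371,309). In the side view they are at about (320,332) and (334,172). I'll cast rough rays first, then enlarge these spots.

Create h.py:
```python
import numpy as np,cv2
from scipy.spatial.transform import Rotation as R
def K(c): return np.array([[c["fx"],0,c["cx"]],[0,c["fy"],c["cy"]],[0,0,1]])
def D(c): return np.array([c["k1"],0,0,0,0.])
def ray(c,p):
    u=cv2.undistortPoints(np.array([[p]],float),K(c),D(c)).ravel()
    return np.array(c["xyz"]),R.from_quat(c["attitude"]).apply([u[0],u[1],1])
def onz(c,p,z):
    o,d=ray(c,p); return o+d*(z-o[2])/d[2]
def tri(c1,p1,c2,p2):
    o1,d1=ray(c1,p1);o2,d2=ray(c2,p2)
    s=np.linalg.lstsq(np.c_[d1,-d2],o2-o1,rcond=None)[0]
    a,b=o1+s[0]*d1,o2+s[1]*d2; return (a+b)/2,np.linalg.norm(a-b)
def proj(c,P):
    r=R.from_quat(c["attitude"]).inv(); P=np.atleast_2d(P).astype(float)
    return cv2.projectPoints(P,r.as_rotvec(),-r.apply(c["xyz"]),K(c),D(c))[0].reshape(-1,2)
```

Run:
```python
from h import *; import pickle
d=pickle.load(open("c0.pkl","rb"));s,e=d["scene"],d["side"]
print("probe",onz(s,(262,160),.128),onz(e,(320,332),.128),tri(s,(262,160),e,(320,332)))
print("well",onz(s,(371,309),.09),onz(e,(334,172),.09),tri(s,(371,309),e,(334,172)))
for a,b in(((357,270),(325,188)),((343,245),(317,210))): print("vial",tri(s,a,e,b))
def cr(c,x,y,w=50,h=37): return cv2.resize(c["img"][y-h:y+h,x-w:x+w,::-1],(400,300),interpolation=cv2.INTER_CUBIC)
cv2.imwrite("pics/crop.png",np.vstack([np.hstack([cr(s,264,178),cr(s,371,300)]),np.hstack([cr(e,320,350),cr(e,325,195)])]))
```

```text
probe [ 0.50910093 -0.21758902  0.128     ] [ 0.51016868 -0.21766763  0.128     ] (array([ 0.5096987 , -0.21746829,  0.12803934]), np.float64(0.0010155369446589325))
well [0.56106612 0.20605107 0.09      ] [0.56283929 0.20305251 0.09      ] (array([0.56182587, 0.20513864, 0.08905472]), np.float64(0.0025895371808343196))
vial (array([0.53864527, 0.14035124, 0.10178685]), np.float64(0.0021983744812531297))
vial (array([0.51934556, 0.07707378, 0.10134405]), np.float64(0.001401451928863175))
```

View pics/crop.png

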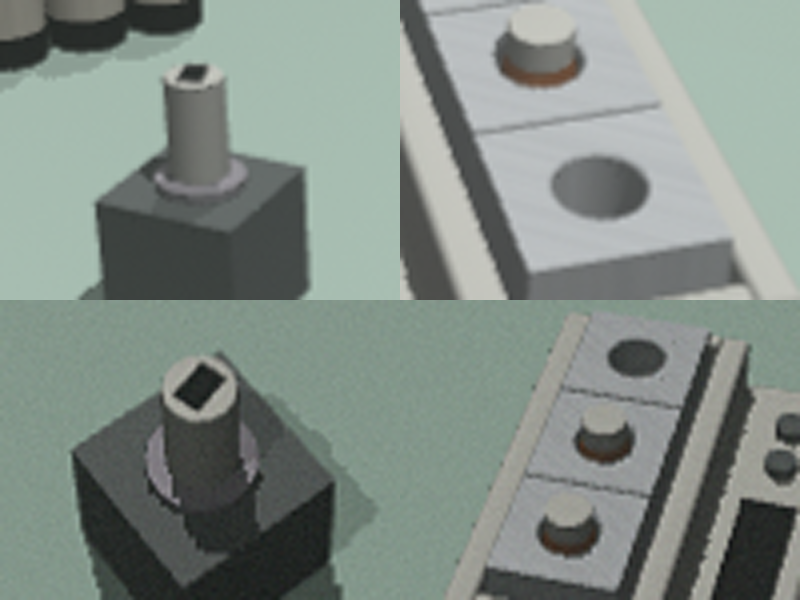

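The crops sharpen the centres:
- **Probe top:** scene (262.6,159.8), side (320,334.6).
- **Well:** scene (371,309.2), side (334.1,172.3).

The other two wells hold capped vials, and all heights agree with the sizes given.

Create t.py:
```python
import sys; from h import *; from rig import robot
o=robot.get_obs(); g=np.array([float(v) for v in sys.argv[1:4]])
Rm=R.from_quat(o["tool_rot"]); print(o["time"],o["position"].round(4),"delta tool",Rm.inv().apply(g-o["position"]).round(4),"y axis",Rm.as_matrix()[:,1].round(3),"zax",Rm.as_matrix()[:,2].round(4))
```

Run:
```python
from h import *; import pickle
d=pickle.load(open("c0.pkl","rb"));s,e=d["scene"],d["side"]
a,b=(262.6,159.8),(320,334.6)
print("probe",onz(s,a,.128),onz(e,b,.128),tri(s,a,e,b))
a,b=(371,309.2),(334.1,172.3)
print("well",onz(s,a,.09),onz(e,b,.09),tri(s,a,e,b))
```

```bash
python3 t.py 0.510 -0.219 0.2
```

```text
probe [ 0.50771046 -0.21783659  0.128     ] [ 0.5099139  -0.22227213  0.128     ] (array([ 0.50832308, -0.22065224,  0.12661516]), np.float64(0.0034875828047302598))
well [0.56129757 0.2063646  0.09      ] [0.5629799  0.20203438 0.09      ] (array([0.56185668, 0.20493228, 0.08848948]), np.float64(0.0029691492458459347))
0.15 [0.2401 0.5764 0.2218] delta tool [-0.5551 -0.6304  0.0227] y axis [ 0.385  0.923 -0.002] zax [-9.0e-04 -1.4e-03 -1.0e+00]
```

run_rows(
  plan=[-0.0275,-0.0312,0.001,0,-0.0275,-0.0312,0.001,0,-0.0275,-0.0312,0.001,0,-0.0275,-0.0312,0.001,0,-0.0275,-0.0312,0.001,0,-0.0275,-0.0312,0.001,0,-0.0275,-0.0312,0.001,0,-0.0275,-0.0312,0.001,0,-0.0275,-0.0312,0.001,0,-0.0275,-0.0312,0.001,0,-0.0275,-0.0312,0.001,0,-0.0275,-0.0312,0.001,0,-0.0275,-0.0312,0.001,0,-0.0275,-0.0312,0.001,0,-0.0275,-0.0312,0.001,0,-0.0275,-0.0312,0.001,0,-0.0275,-0.0312,0.001,0,-0.0275,-0.0312,0.001,0,-0.0275,-0.0312,0.001,0,0,0,0,0],
  aperture=0.087,
)

```text
time: 1.82
position: [0.4987, -0.1796, 0.2038]
tool_rot: [0.199, 0.98, -0.003, 0.004]
ft_force: [0.7, 0.4, 0.4]
grip_width: 0.0871
grip_force: 0.0
```

```bash
python3 t.py 0.509 -0.220 0.2
```

```text
1.8167 [ 0.4987 -0.1796  0.2038] delta tool [-0.0252 -0.0331  0.0042] y axis [ 0.39   0.921 -0.004] zax [ 0.0063 -0.0065 -1.    ]
```

run_rows(
  plan=[-0.0125,-0.0165,0.002,0,-0.0125,-0.0165,0.002,0,0,0,0,0,0,0,0,0],
)

```text
time: 2.15
position: [0.5048, -0.2117, 0.1991]
tool_rot: [0.197, 0.98, 0.0, -0.0]
ft_force: [-0.6, 1.5, 0.2]
grip_width: 0.087
grip_force: 0.0
```

```bash
python3 t.py 0.509 -0.220 0.2
```

Run:
```python
from h import *; from rig import robot
c=robot.camera("wrist"); o=robot.get_obs()
cv2.imwrite("pics/w1.png",c["img"][:,:,::-1])
print(proj(c,[[.509,-.220,.128],[.509,-.22,.076]]))
import pickle;pickle.dump(c,open("w1.pkl","wb"))
```

```text
2.15 [ 0.5048 -0.2117  0.1991] delta tool [-0.0071 -0.0061 -0.0009] y axis [0.386 0.922 0.001] zax [-7.e-04  8.e-04 -1.e+00]
[[308.08564607 261.32711474]
 [309.89468682 236.8629874 ]]
```

View pics/w1.png

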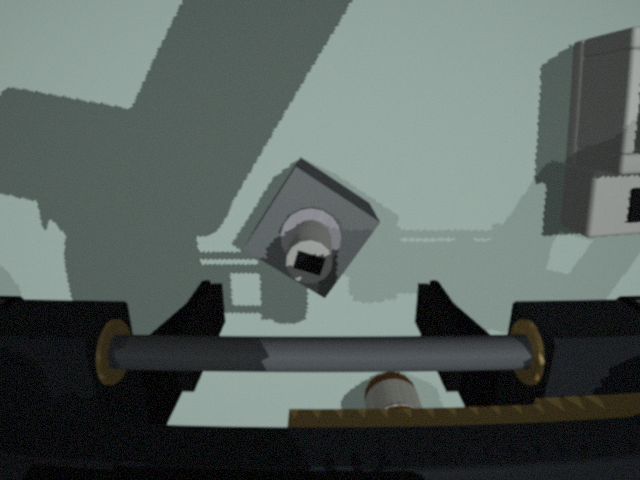

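The wrist view shows the probe top at (309,261), against a predicted (308,261), so the position is confirmed. Next I centre over it and descend.

run_rows(
  plan=[-0.007,-0.006,0,0,0,0,0,0,0,0,0.02,0,0,0,0.02,0,0,0,0.02,0,0,0,0.02,0,0,0,0.014,0,0,0,0.014,0,0,0,0,0,0,0,0,0,0,0,0,0],
)

```text
time: 3.12
position: [0.5098, -0.2195, 0.0923]
tool_rot: [0.196, 0.981, -0.0, 0.001]
ft_force: [0.1, -0.2, 0.5]
grip_width: 0.087
grip_force: 0.0
```

```bash
python3 t.py 0.509 -0.220 0.091
```

```text
3.1167 [ 0.5098 -0.2195  0.0923] delta tool [ 0.0005 -0.0007  0.0013] y axis [ 0.384  0.923 -0.   ] zax [ 1.e-03 -7.e-04 -1.e+00]
```

run_rows(
  plan=[0,0,0,0,0,0,0,0,0,0,0,0,0,0,0,0,0,0,0,0,0,0,0,0,0,0,0,0,0,0,0,0],
  aperture=0.02,
  clamp_n=20,
)

```text
time: 3.78
position: [0.5092, -0.2195, 0.0915]
tool_rot: [0.196, 0.981, 0.0, -0.0]
ft_force: [-0.2, -0.2, -0.3]
grip_width: 0.0417
grip_force: 0.0
```

run_rows(
  plan=[0,0,0,0,0,0,0,0,0,0,0,0,0,0,0,0,0,0,0,0,0,0,0,0],
  aperture=0.02,
  clamp_n=20,
)

```text
time: 4.28
position: [0.5092, -0.2196, 0.0915]
tool_rot: [0.196, 0.981, -0.0, -0.0]
ft_force: [-0.1, -1.0, 0.8]
grip_width: 0.0295
grip_force: 20.0
```

run_rows(
  plan=[0,0,-0.01,0,0,0,-0.015,0,0,0,-0.02,0,0,0,-0.02,0,0,0,-0.02,0,0,0,-0.02,0,0,0,-0.02,0,0,0,-0.01,0,0,0,0,0,0,0,0,0],
)

```text
time: 5.12
position: [0.5091, -0.2194, 0.2268]
tool_rot: [0.196, 0.981, -0.0, 0.0]
ft_force: [-0.7, -0.4, -1.6]
grip_width: 0.0296
grip_force: 20.0
```

```bash
python3 t.py 0.562 0.204 0.225
```

Run:
```python
from rig import robot; import cv2,numpy as np
a=robot.camera("side")["img"][160:400,200:460,::-1]; b=robot.camera("scene")["img"][60:300,150:410,::-1]
cv2.imwrite("pics/lift.png",cv2.resize(np.hstack([a,b]),(800,369)))
```

```text
5.1167 [ 0.5091 -0.2194  0.2268] delta tool [0.114  0.4112 0.0017] y axis [ 0.385  0.923 -0.   ] zax [ 5.e-04 -3.e-04 -1.e+00]
```

View pics/lift.png

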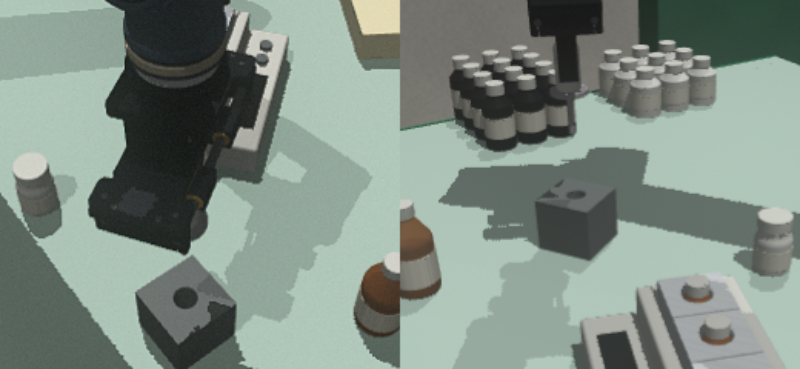

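The probe is held upright and out of the stand: in the right half, the collar is at about (570,90) with the stem hanging straight to about (572,133). Next I carry it over the well.

run_rows(
  plan=[0.003,0.011,0,0,0.006,0.022,0,0,0.006,0.022,0,0,0.006,0.022,0,0,0.006,0.022,0,0,0.007,0.025,0,0,0.007,0.025,0,0,0.007,0.025,0,0,0.007,0.025,0,0,0.007,0.025,0,0,0.007,0.025,0,0,0.007,0.025,0,0,0.007,0.025,0,0,0.006,0.022,0,0,0.006,0.022,0,0,0.006,0.022,0,0,0.006,0.022,0,0,0.003,0.014,0,0,0,0,0,0,0,0,0,0],
)

```text
time: 6.88
position: [0.5611, 0.1935, 0.2256]
tool_rot: [0.195, 0.981, -0.001, -0.001]
ft_force: [0.4, -0.3, -1.2]
grip_width: 0.0294
grip_force: 20.0
```

```bash
python3 t.py 0.562 0.204 0.225
```

```text
6.8833 [0.5611 0.1935 0.2256] delta tool [0.0032 0.0101 0.0006] y axis [ 0.383  0.924 -0.002] zax [-0.002 -0.001 -1.   ]
```

run_rows(
  plan=[0.003,0.010,0,0,0,0,0,0,0,0,0.015,0,0,0,0.015,0,0,0,0.012,0,0,0,0,0,0,0,0,0,0,0,0,0],
)

```text
time: 7.55
position: [0.5636, 0.2029, 0.1852]
tool_rot: [0.196, 0.981, 0.0, 0.001]
ft_force: [1.1, -0.4, -1.5]
grip_width: 0.0297
grip_force: 20.0
```

```bash
python3 t.py 0.562 0.204 0.112
```

Run:
```python
from rig import robot; import cv2,numpy as np; from h import *
c=robot.camera("scene");e=robot.camera("side"); p=robot.get_obs()["position"]
for k in(c,e): print(proj(k,[p-[0,0,.0765],p-[0,0,.0215],[.562,.204,.09]]))
b=c["img"][210:360,280:440,::-1];a=e["img"][110:260,250:410,::-1]
cv2.imwrite("pics/over.png",cv2.resize(np.hstack([a,b]),(800,375)))
```

```text
7.55 [0.5636 0.2029 0.1852] delta tool [0.002  0.0003 0.0732] y axis [0.385 0.923 0.001] zax [ 1.2e-03  1.0e-04 -1.0e+00]
[[368.68920345 296.92263524]
 [370.92140708 261.43603093]
 [369.46405969 308.35753383]]
[[334.44877612 165.02678382]
 [334.50153995 144.13559488]
 [333.57999095 171.7368431 ]]
```

View pics/over.png

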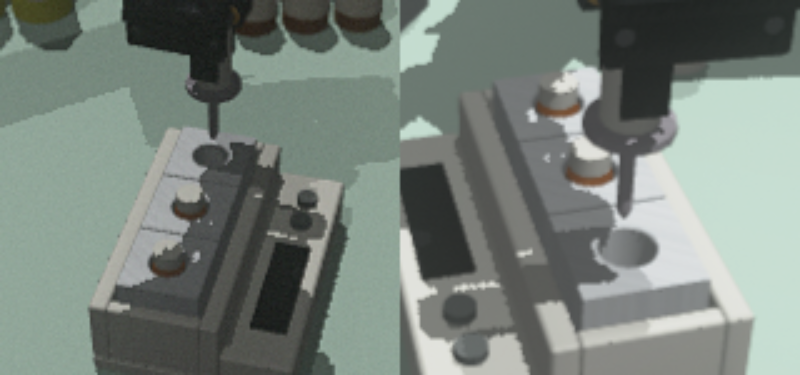

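The stem tip hangs just above the empty well. In the side view the tip is at (335.6,165) and the hole at (334.4,172); in the scene view they are at (369.6,296) and (371,309.6). Alignment is within about 2 mm, and the clearance is 11 mm, so I lower it.

run_rows(
  plan=[0.001,0.001,0.012,0,0,0,0.012,0,0,0,0.012,0,0,0,0.012,0,0,0,0.01,0,0,0,0.008,0,0,0,0,0,0,0,0,0,0,0,0,0],
)

```text
time: 8.4
position: [0.5631, 0.2047, 0.1192]
tool_rot: [0.196, 0.981, 0.0, 0.001]
ft_force: [0.2, 0.4, -0.3]
grip_width: 0.0296
grip_force: 20.0
```

```bash
python3 t.py 0.5635 0.204 0.1115
```

```text
8.4 [0.5631 0.2047 0.1192] delta tool [-0.0007 -0.0005  0.0077] y axis [0.385 0.923 0.001] zax [ 1.4e-03  2.0e-04 -1.0e+00]
```

run_rows(
  plan=[0,0,0.003,0,0,0,0.002,0,0,0,0.0015,0,0,0,0,0,0,0,0,0,0,0,0,0],
)

```text
time: 8.9
position: [0.5625, 0.2046, 0.1121]
tool_rot: [0.196, 0.981, 0.0, 0.0]
ft_force: [-0.2, -0.1, -0.8]
grip_width: 0.0294
grip_force: 20.0
```

run_rows(
  plan=[0,0,0.0007,0,0,0,0.0007,0,0,0,0,0,0,0,0,0,0,0,0,0],
)

```text
time: 9.32
position: [0.5627, 0.2046, 0.1115]
tool_rot: [0.196, 0.981, 0.0, 0.0]
ft_force: [-0.5, -0.6, 6.0]
grip_width: 0.0294
grip_force: 20.0
```

Contact at the expected height, so the collar is seated. Now I release with a small opening.

run_rows(
  plan=[0,0,0,0,0,0,0,0,0,0,0,0,0,0,0,0,0,0,0,0,0,0,0,0],
  aperture=0.048,
)

```text
time: 9.82
position: [0.5623, 0.2046, 0.1104]
tool_rot: [0.196, 0.981, -0.0, -0.0]
ft_force: [0.3, -0.3, 1.1]
grip_width: 0.0477
grip_force: 0.0
```

run_rows(
  plan=[0,0,-0.005,0,0,0,-0.01,0,0,0,-0.02,0,0,0,-0.02,0,0,0,-0.03,0,0,0,-0.03,0,-0.03,0,0,0,-0.04,0,0,0,-0.04,0,0,0,-0.04,0,0,0,0,0,0,0,0,0,0,0],
)

```text
time: 10.82
position: [0.7025, 0.1454, 0.2258]
tool_rot: [0.197, 0.98, 0.0, 0.0]
ft_force: [-0.7, 0.2, 0.5]
grip_width: 0.0484
grip_force: 0.0
```

Run:
```python
from rig import robot; import cv2,numpy as np; from h import *
c=robot.camera("scene");e=robot.camera("side")
for k in(c,e): print(proj(k,[[.5625,.2046,.148],[.5625,.2046,.09]]))
b=c["img"][210:360,280:440,::-1];a=e["img"][110:260,250:410,::-1]
cv2.imwrite("pics/end.png",cv2.resize(np.hstack([a,b]),(800,375)))
```

```text
[[371.79070228 272.47897624]
 [369.42661385 308.75463786]]
[[333.82009956 150.02953046]
 [333.79031031 171.54755714]]
```

View pics/end.png

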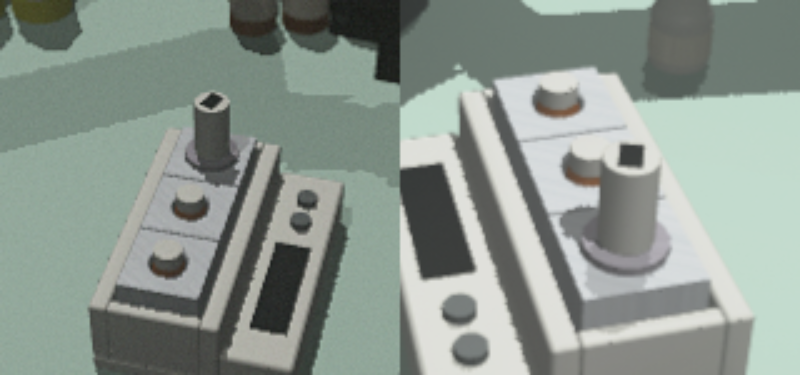

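The probe stands upright with its collar flat on the block: the top is at (212,101) in the left half and (630,155) in the right. Both vials are still in their wells and the gripper is clear.

```bash
python3 -c "
from rig import robot; print(robot.hand_in())"
```

```text
the job is handed in; nothing more can be done
None
```

The probe thermometer stands upright in the empty well with its collar flat on the block, both vials are still in their wells, and the job was handed in at about 11 s of the 43 s allowed.

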